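# Shut the round-ended coolant valve under the sliding cover

### The arm

A 6-joint arm with a two-finger parallel gripper is mounted at the origin on the work surface. World frame = base frame: x ahead of the robot, y to its left, z up, the work surface at z = 0. Lengths are in m, angles in rad, forces in N, time in s.
With the tool pointing down it reaches from about 0.4 to 0.825 m from the base axis. Payload 7 kg.
Tool frame: the origin (TCP) lies at the centre of the arm's flange, where the gripper is bolted on; the fingertips stand 178 mm ahead of it and the grasp point (between the pads) lies ahead of it (tcp_to_grasp is the z of the grasp point in the tool frame, in m); z points along the fingers, x is the direction in which the jaws open and shut, and the axes are right-handed (so a half turn about z gives the same grasp; the last joint's range is limited). The gripper opens to 88 mm and grips with 3 to 60 N. Pads are 19 mm wide; open, the fingers measure 130 mm over their backs; the gripper's body (78 mm by 193 mm) begins 47 mm behind the grasp point.
Start: joints at [-1.029, 0.359, 0.012, 0, -1.224, -0.288], TCP at [0.169, -0.653, 0.405] pointing down, gripper open.
Joint ranges: [-3.07, 3.07], [-1.43, 2.12], [-1.02, 1.25], [-3.03, 1.67], [-3.05, -0], [-3.03, 3.03]. Speed limits (rad/s): [2.39, 2.39, 3.01, 3.14, 3.14, 3.14].

### API

Orientations are given as [roll, pitch, yaw] about the fixed x, y, z axes, in that order (R = Rz(yaw) Ry(pitch) Rx(roll)).
In Python, from station import get_state, grab_frame, job_done, tcp_to_grasp gives the robot as it stands.
- The arm moves only by the tool drive_tool, never from a script. Its argument "moves" is a list of rows, each a list of 7 numbers: the shift along the tool's x, y, z in mm, then the turn, a rotation vector about the tool's x, y, z in degrees, then the closure, from -1 (fully open) to 1 (shut), so that 0 is half open. In form: [[dx, dy, dz, ax, ay, az, claw], ...]. A call has 1 to 12 rows; each row is the pose to reach, as a shift and turn from the pose commanded when the call began, along the tool's axes at that moment; what a row does not reach only later rows make up. A row lasts 1/8 s, in which the tool goes at most 62.5 mm and 10.7 degrees, less where a joint would pass 70% of its speed; a pose out of reach is approached as far as the arm can. A call with a gripper value outside its range is refused whole. The fingers move at their own pace and stop on an object; "grip_force" is the grip in N (left out, the last holds). Time passes only in rows, so rows that repeat a pose let the fingers close. It gives the time, the measured TCP pose, the force and the opening at its end, in the units of the state.
- get_state(): the state, without advancing time (a new reading comes with each control period).
- grab_frame(name): name is "scene" or "side" or "wrist"; returns a dict with "img" (400x640x3 uint8, red, green, blue), "range_z" (400x640 float32, m along the optical axis (not along the pixel's ray), 0 where there is no reading), "fovy" (degrees; the focal length in pixels is half the picture's height over the tangent of half this angle, whatever the lens; pixels are square), "cx", "cy" (the principal point, pixels), "rvec" (rotation vector, rad) and "tvec" (3), from world to camera coordinates, as OpenCV has them. Camera axes: x right, y down, z forward; pixel columns grow to the right and rows downward; lengths in m; the calibration is good to about 2 mm. A picture is of the moment at which its call begins.
- job_done(): hands the job in, once; it reports no verdict.
The state is a dict: "t": time; "q": joint angles; "qd": joint speeds; "joint_efforts": joint torques, N m; "eef_pos": TCP position; "ee_rot": TCP orientation; "force": force on the tool from outside, world axes, zero at the start; "moment": the same for the moment, N m; "width": finger opening in m.
Only numpy, scipy, OpenCV 4.12 (cv2) and the standard library are available. Lean on these libraries where they do the work, as an engineer would, in place of code of your own. Each camera call takes 0.05 s, during which the arm holds its last target. There are 200 camera calls.

### The job

On the desk stands a low black coolant valve box with an aluminium cover. Push the cover by its ridge all the way back, away from the bay's front wall and over the pump deck (slide it, do not lift it), then push the valve handle that is marked by a round, disc-shaped end fully shut, a quarter turn clockwise seen from above. Leave the plain straight handle as it is, the cover open, and everything else on the desk where it stands.

Things in the scene. Friction and masses are not known exactly. Their poses are not given: they have to be found in the camera images.
- valve_box: Black plastic valve box fixed to the desk, 300 (its x) x 310 (its y) mm, walls 75 mm high, 6 mm thick; guide tracks on its left and right walls reach z = 84 mm. Origin: centre of its underside on the desk; x from its front wall (nearest the robot) to its back, y to its left, z up. Behind the bay, x = -10 to +150 mm, is a solid pump deck 72 mm high. Hose stubs stick 25 mm out of its back.
- bay (a point): Middle of the bay's mouth, 75 mm above the desk, 77 mm in front of the box's middle. The open-topped bay with the two valves is 134 mm (box x) by 298 mm (box y) inside; the pipes in it run along box x with nothing higher than 38 mm above the desk but the stems and handles.
- cover_ridge (a point): Middle of the top of the ridge on the aluminium cover, 106 mm above the desk. The ridge is an upright bar 12 mm thick (box x), 160 mm long (box y), 24 mm higher than the cover's top face. When closed its middle is at box x = -119 mm, y = 0.
- cover_top (a point): Middle of the cover's top face, 82 mm above the desk. The cover is a flat plate 145 (box x) x 300 (box y) x 6 mm, about 0.7 kg. It only rests on its tracks and comes up if lifted; a finger still pressed against the ridge can drag it up by friction, so back off before rising.
- cover_slide (a joint): How far the cover has slid towards the back of the box (box +x), in m: 0 closed (hides the bay), 0.14 at its stop, fully back. It starts closed or up to 10 mm open, takes about 2.5 N to slide, and stays where it is left.
- round_handle (a joint): Angle of the marked handle (the one with the disc end), rad: 0 = open (handle along its pipe, pointing to box -x, the front), 1.571 = shut at its stop (pointing to box +y, the left). Grows clockwise seen from above. Starts between 0 and 0.2, takes about 0.12 N m to turn, stays where it is left.
- round_pivot (a point): On the vertical turning axis of the marked handle, at the height of its top face, 66 mm above the desk, 45 mm in front of the box's middle and 65 mm to its left or right (the two valves swap sides between starts).
- round_tip (a point): Centre of the disc end of the marked handle, on its top face, 66 mm above the desk, 55 mm from the pivot. The handle is a steel bar 18 mm wide and 18 mm thick (z = 48 to 66 mm) that ends in a disc 34 mm across (same thickness); its far end is 72 mm from the pivot.
- plain_pivot (a point): On the vertical turning axis of the plain handle, at its top face, 66 mm above the desk; the other valve of the box.
- plain_tip (a point): Point on the top face of the plain handle, 55 mm from its pivot. This handle is a straight steel bar 18 mm wide, 18 mm thick and 72 mm long from the pivot, with a square end; it also starts nearly open (pointing to the front). It turns as easily as the marked one and must be left as it is.
- mug: Blue ceramic mug, 82 mm across, 95 mm high, handle to its own +y; loose, to be left alone. Origin: centre of its underside.
- tumbler: Steel tumbler with dark silicone cap, 76 mm across, 168 mm high; loose, to be left alone. Origin: centre of its underside.
- controller: Black game controller, about 90 x 160 x 50 mm; loose, to be left alone. Origin: underside, middle; its long side is its own y.
- coaster: Clear round glass coaster, 96 mm across, 8 mm thick; loose, to be left alone. Origin: centre of its underside.
- mouse: Grey computer mouse, 115 x 62 x 36 mm; loose, to be left alone. Origin: centre of its underside.
- screwdriver: Screwdriver about 170 mm long lying along its own x; loose, to be left alone. Origin: underside of its middle.

How it is judged:
On the way, in this order (a step that is already met when the one before it is completed fails the run):
1. the cover is pushed all the way back (value of joint cover_slide above 0.125 m), for 0.2 s.
2. the handle with the disc end is pushed shut (value of joint round_handle above 1.48 rad), for 0.2 s.
At the end, for the whole second after the job is handed in: The cover is at least 125 mm back (of 140) and lies flat on its tracks (ridge top under 110 mm), the marked handle is within 5 degrees of its shut stop (1.48 rad or more), both at rest; the plain handle's tip has moved less than 12 mm and each loose thing less than 20 mm (value of joint cover_slide above 0.125 m and value of joint round_handle above 1.48 rad and height (world z) of cover_ridge below 0.11 m and distance of plain_tip from where it was at the start of the episode below 0.012 m and velocity of joint round_handle below 0.05 rad/s and velocity of joint cover_slide below 0.01 m/s and distance of each of mug, tumbler, controller, coaster, mouse, screwdriver from where it was at the start of the episode below 0.02 m); the robot touches nothing.
It fails at once if the cover is lifted more than 15 mm off its tracks (height (world z) of cover_ridge above 0.121 m).
It fails at once if the plain handle is moved (12 mm or more at its tip) (distance of plain_tip from where it was at the start of the episode above 0.012 m).
It fails at once if a loose thing on the desk is moved, lifted or knocked (20 mm or more) (distance of any of mug, tumbler, controller, coaster, mouse, screwdriver from where it was at the start of the episode above 0.02 m).
It also fails if it takes over 48 s, if anything falls off the work surface, if the arm or the gripper's body presses on something with over 40 N, if the wrist force passes 120 N, or if a joint passes its speed limit or range.

## Working session

There is one attempt and no reset: what is moved stays moved. The work goes in short steps, Python scripts to look and compute and a tool call to move; the robot and the scene stay as the last step left them, time stands still between calls to the robot, and variables do not carry over. Pictures are saved under pics/ and viewed, about 8 in all and at most 12, crops included, and the job is handed in when it is done.

Besides the shell and the picture viewer there is one more tool, called after "Request:" as a command line: name --pt "numbers of a row" for each row, then --argument value for the rest. drive_tool: Moves the arm, as the interface text tells. Its arguments: {"type":"object","properties":{"moves":{"type":"array"},"grip_force":{"type":"number"}},"required":["moves"]}

```bash
mkdir -p pics; ls; cat > h.py <<'E'
import numpy as np, cv2
from station import *
def K(f):
    F=f["img"].shape[0]/2/np.tan(np.radians(f["fovy"])/2); return F
def cloud(f):
    z=f["range_z"]; F=K(f); v,u=np.indices(z.shape)
    P=np.stack([(u-f["cx"])/F*z,(v-f["cy"])/F*z,z],-1)
    R=cv2.Rodrigues(np.array(f["rvec"],float))[0]
    W=(P-np.array(f["tvec"]).ravel())@R
    W[z<=0]=np.nan
    return W
def save(f,n,crop=None,s=1):
    im=f["img"][...,::-1]
    if crop: im=im[crop[1]:crop[3],crop[0]:crop[2]]
    cv2.imwrite("pics/"+n,cv2.resize(im,None,fx=s,fy=s))
E
python3 - <<'E'
from h import *
print(tcp_to_grasp,get_state())
a=grab_frame("scene");b=grab_frame("side")
np.save("scene.npy",cloud(a));np.save("side.npy",cloud(b))
save(a,"a.png");save(b,"b.png")
for f in(a,b):
    W=cloud(f);print(np.isfinite(W[...,0]).mean(), -cv2.Rodrigues(np.array(f["rvec"],float))[0].T@np.array(f["tvec"]).ravel())
E
```

```text
pics
0.1593 {'t': 0.0, 'q': array([-1.02889179e+00,  3.59424778e-01,  1.10454371e-02, -3.52370405e-04,
       -1.22409837e+00, -2.88110276e-01]), 'qd': array([-0.00025392,  0.00213519,  0.00019814, -0.00178297, -0.00060118,
        0.00033789]), 'joint_efforts': array([-1.81423053e-03, -5.82722962e+01,  2.93051845e+01,  6.99702144e+00,
        6.79300865e-03, -1.65119905e-04]), 'eef_pos': array([ 0.1694362 , -0.65318916,  0.40369168]), 'ee_rot': array([-3.14143245e+00, -1.70621227e-03,  1.82447044e+00]), 'force': array([ 0.46567698, -0.05560449,  0.25975286]), 'moment': array([ 0.01247416, -0.00044554, -0.05870698]), 'width': 0.08750175175285133}
0.995625 [1.10350794 0.58046455 0.8432622 ]
0.99582421875 [-0.0504903   0.64025203  0.92660011]
```

View pics/a.png

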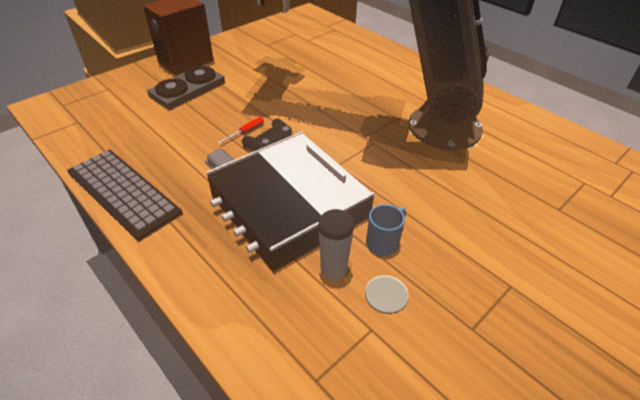

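View pics/b.png

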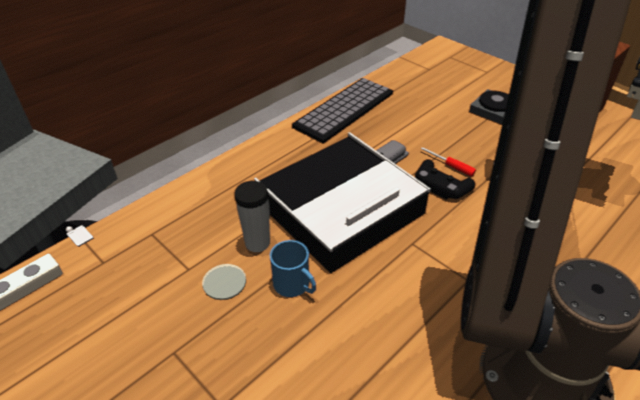

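The scene view shows the closed white cover around (318,170) with its ridge at (327,162). The tumbler (335,245) and mug (385,230) stand close to the box's left side. The side view agrees, with the ridge at (373,207). Next I fit the box pose from the depth.

```bash
python3 - <<'E'
from h import *
import cv2
for n,roi in(("scene",(200,120,380,270)),("side",(255,130,435,270))):
    W=np.load(n+".npy");im=cv2.imread("pics/"+("a" if n=="scene" else "b")+".png")
    m=np.zeros(W.shape[:2],bool);m[roi[1]:roi[3],roi[0]:roi[2]]=1
    br=im.min(-1)
    cov=m&(W[...,2]>.076)&(W[...,2]<.088)&(br>140)
    c=W[cov]; r=cv2.minAreaRect((c[:,:2]*1000).astype(np.float32)); print(n,"cover rect",r,len(c),np.median(c[:,2]))
    rid=m&(W[...,2]>.097)&(W[...,2]<.112)&(W[...,0]<.75)
    nlab,L,st,_=cv2.connectedComponentsWithStats(rid.astype(np.uint8))
    for k in range(1,nlab):
        if st[k,4]>25:
            p=W[L==k];print(" ridge",cv2.minAreaRect((p[:,:2]*1000).astype(np.float32)),st[k],p[:,2].max())
    box=m&(W[...,2]>.068)&(W[...,2]<.09)
    c=W[box];nl=cv2.connectedComponentsWithStats(box.astype(np.uint8))
    k=1+np.argmax(nl[2][1:,4]);c=W[nl[1]==k];print(" box",cv2.minAreaRect((c[:,:2]*1000).astype(np.float32)))
E
```

```text
scene cover rect ((599.8497924804688, -64.61244201660156), (314.0780029296875, 295.9820556640625), 83.38615417480469) 4191 0.080865932256911
 ridge ((487.44696044921875, -48.63865661621094), (159.49835205078125, 13.734344482421875), 83.34381103515625) [307 143  39  36 248] 0.10835933546480842
 ridge ((675.9237060546875, 176.92349243164062), (27.400379180908203, 66.81997680664062), 40.30278015136719) [319 242  32  15 131] 0.11170074529342393
 box ((600.13037109375, -64.35603332519531), (315.3643798828125, 302.20648193359375), 83.64649963378906)
side cover rect ((596.0700073242188, -63.54679870605469), (315.59063720703125, 297.1146240234375), 82.96151733398438) 5115 0.08272615746568644
 ridge ((485.1414794921875, -49.366600036621094), (160.0009765625, 16.025869369506836), 83.1726303100586) [346 187  53  35 361] 0.11153457610253714
 ridge ((625.8789672851562, 160.27162170410156), (9.63247013092041, 42.301185607910156), 3.8829307556152344) [255 212  14  14  68] 0.1111929546490398
 box ((600.33984375, -64.47270202636719), (316.811279296875, 304.845947265625), 83.49674987792969)
```

```bash
cat >> h.py <<'E'
C=np.array([.5995,-.0643]); TH=np.radians(-6.6)
X=np.array([np.cos(TH),np.sin(TH)]);Y=np.array([-X[1],X[0]])
def tobox(p): d=np.asarray(p)[...,:2]-C; return np.stack([d@X,d@Y],-1)*1000
def shift(bx,by,tipz,yaw=None):
    "tool shift (mm) and turn to bring closed tips to box x,y (mm), tip height (m)"
    from scipy.spatial.transform import Rotation as Ro
    s=get_state(); R=Ro.from_euler("xyz",s["ee_rot"])
    t=np.r_[C+X*bx/1e3+Y*by/1e3,tipz+.178]
    T=Ro.from_euler("xyz",[np.pi,0,TH+np.pi/2 if yaw is None else yaw])
    return np.round(R.inv().apply(t-s["eef_pos"])*1e3,1),np.round((R.inv()*T).as_rotvec(degrees=True),1)
E
python3 - <<'E'
from h import *
for n in("scene","side"):
    W=np.load(n+".npy");B=tobox(W);z=W[...,2]
    for lo,hi,nm in((.15,.2,"tumbler"),(.088,.098,"z~95")):
        m=(z>lo)&(z<hi)&(abs(B[...,0])<350)&(abs(B[...,1])<350)
        nl,L,st,_=cv2.connectedComponentsWithStats(m.astype(np.uint8))
        for k in range(1,nl):
            if st[k,4]>40:
                p=B[L==k];print(n,nm,p.min(0).round(),p.max(0).round(),st[k,4])
print(shift(-157,0,.23),shift(-157,0,.09))
E
```

```text
scene tumbler [ -3. 196.] [ 70. 269.] 903
scene z~95 [-115.  -75.] [-107.   83.] 117
scene z~95 [-154.  197.] [-72. 280.] 233
scene z~95 [ 12. 223.] [ 68. 267.] 80
side tumbler [ -7. 197.] [ 68. 269.] 771
side z~95 [-123.  -77.] [-112.   81.] 160
side z~95 [ -6. 207.] [ 42. 267.] 92
side z~95 [-156.  198.] [-73. 280.] 317
(array([518.7, 417.7,  -3.5]), array([-0. , -0.1, 21.1])) (array([518.5, 417.7, 136.5]), array([-0. , -0.1, 21.1]))
```

Request:
drive_tool --pt "47 38 0 0 0 2 1" --pt "94 76 0 0 0 4 1" --pt "141 114 0 0 0 6 1" --pt "188 152 0 0 0 8 1" --pt "235 190 0 0 0 10 1" --pt "282 228 0 0 0 12 1" --pt "329 266 0 0 0 14 1" --pt "376 304 0 0 0 16 1" --pt "423 342 0 0 0 18 1" --pt "470 380 0 0 0 20 1" --pt "519 418 0 0 0 21.1 1" --pt "519 418 0 0 0 21.1 1"

```text
t: 1.6
eef_pos: [0.445, -0.0427, 0.4044]
ee_rot: [-3.141, -0.0, 1.461]
force: [-0.1, -0.6, -0.4]
width: 0.0006
```

```bash
python3 - <<'E'
from h import *
s=get_state();print(s["t"],s["eef_pos"],s["force"],s["width"],tobox(s["eef_pos"]))
print(shift(-157,0,.09))
save(grab_frame("wrist"),"w.png")
E
```

```text
1.6 [ 0.44498148 -0.04273472  0.40443207] [-0.05161119 -0.64517529 -0.39357996] 0.000630455214705694 [-155.97313938    3.66244224]
(array([ -3.7,  -1. , 136.4]), array([-0. , -0. ,  0.3]))
```

View pics/w.png

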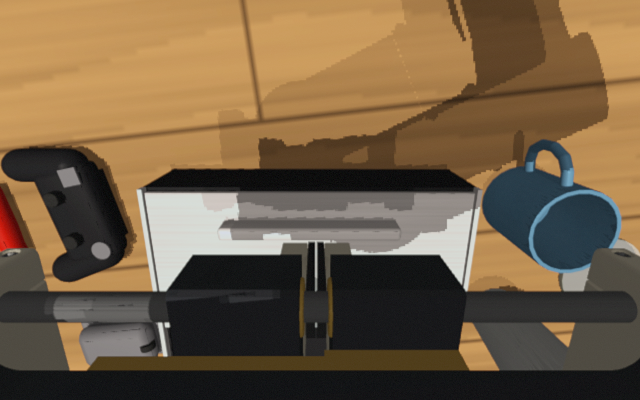

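The wrist view has the ridge at (310,230), with the closed fingertips at (316,250), high above it and centred sideways. Lowering in front of the ridge now.

Request:
drive_tool --pt "-4 -4 40 0 0 0 1" --pt "-4 -4 80 0 0 0 1" --pt "-4 -4 120 0 0 0 1" --pt "-4 -4 136 0 0 0 1" --pt "-4 -4 136 0 0 0 1"

```text
t: 2.28
eef_pos: [0.4384, -0.0507, 0.2676]
ee_rot: [-3.139, 0.001, 1.455]
force: [-0.0, -0.8, 0.7]
width: 0.0006
```

```bash
python3 - <<'E'
from h import *
s=get_state();print(s["t"],s["eef_pos"],s["force"],tobox(s["eef_pos"]))
print(shift(0,0,.09))
E
```

```text
2.275 [ 0.43841728 -0.05073384  0.26761142] [-0.03114608 -0.79714284  0.74329665] [-161.57443774   -5.03813626]
(array([  5.2, 161.6,  -0.9]), array([-0.2,  0.1, -0. ]))
```

Request:
drive_tool --pt "5 12 0 0 0 0 1" --pt "5 24 0 0 0 0 1" --pt "5 34 0 0 0 0 1" --pt "5 46 0 0 0 0 1" --pt "5 60 0 0 0 0 1" --pt "5 76 0 0 0 0 1" --pt "5 92 0 0 0 0 1" --pt "5 108 0 0 0 0 1" --pt "5 124 0 0 0 0 1" --pt "5 138 0 0 0 0 1" --pt "5 150 0 0 0 0 1" --pt "5 156 0 0 0 0 1"

```text
t: 3.78
eef_pos: [0.5956, -0.0625, 0.2684]
ee_rot: [-3.141, 0.0, 1.456]
force: [-3.0, 1.8, 0.9]
width: 0.0005
```

```bash
python3 - <<'E'
from h import *
s=get_state();print(s["t"],s["eef_pos"],s["force"],tobox(s["eef_pos"]))
f=grab_frame("scene");W=cloud(f);B=tobox(W);z=W[...,2]
m=(z>.098)&(z<.118)&(abs(B[...,0])<140)&(abs(B[...,1])<85)&((abs(B[...,1])>35))
p=B[m];print(np.median(p,0),len(p),np.percentile(p[:,0],[5,95]),np.percentile(z[m],[50,98]))
save(f,"c.png",(180,110,420,290),3)
E
```

```text
3.775 [ 0.59556833 -0.06249178  0.26844942] [-3.0243082   1.84818168  0.87690129] [-4.1134406   1.34433765]
[17.39232428 42.80464269] 144 [11.11196162 20.97876744] [0.10421138 0.1081345 ]
```

View pics/c.png

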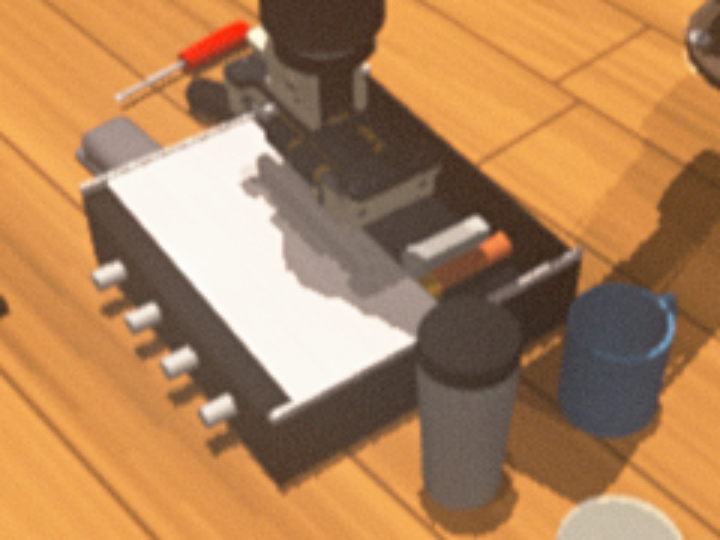

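The cover is nearly back: its ridge is at about box x +16. The handle on the left, at (450,240), has a square end, so the disc should be on the right. I'll push gently until it meets the stop.

Request:
drive_tool --pt "0 3 0 0 0 0 1" --pt "0 5 0 0 0 0 1" --pt "0 7 0 0 0 0 1" --pt "0 7 0 0 0 0 1"

```text
t: 4.32
eef_pos: [0.6018, -0.0632, 0.2687]
ee_rot: [3.142, 0.0, 1.456]
force: [-1.7, 0.0, -0.3]
width: 0.0005
```

Request:
drive_tool --pt "0 2 0 0 0 0 1" --pt "0 4 0 0 0 0 1" --pt "0 5 0 0 0 0 1" --pt "0 5 0 0 0 0 1"

```text
t: 4.82
eef_pos: [0.6043, -0.0635, 0.2684]
ee_rot: [-3.135, 0.0, 1.456]
force: [-14.9, 6.1, 10.5]
width: 0.0003
```

Stop reached: about 16 N, and the tool moved 2.5 mm less than commanded. Backing off, then rising clear to look into the bay.

Request:
drive_tool --pt "0 -8 0 0 0 0 1" --pt "0 -25 0 0 0 0 1" --pt "0 -45 0 0 0 0 1" --pt "0 -60 -40 0 0 0 1" --pt "0 -90 -80 0 0 0 1" --pt "0 -120 -120 0 0 0 1" --pt "0 -150 -140 0 0 0 1" --pt "0 -150 -140 0 0 0 1"

```text
t: 5.82
eef_pos: [0.4569, -0.0467, 0.4115]
ee_rot: [3.135, -0.002, 1.457]
force: [0.4, 0.2, 0.9]
width: 0.0005
```

```bash
python3 - <<'E'
from h import *
s=get_state();print(s["t"],s["eef_pos"],s["force"],tobox(s["eef_pos"]))
for n in("scene","side","wrist"):
    f=grab_frame(n);W=cloud(f);B=tobox(W);z=W[...,2]
    m=(z>.098)&(z<.112)&(abs(B[...,0])<60)&(abs(B[...,1])<95)
    p=B[m]
    if len(p):print(n,"ridge",p.mean(0),len(p),np.percentile(p[:,0],[2,98]),np.percentile(z[m],98))
    m=(z>.056)&(z<.072)&(B[...,0]<-15)&(B[...,0]>-140)&(abs(B[...,1])<142)
    nl,L,st,_=cv2.connectedComponentsWithStats(m.astype(np.uint8))
    for k in range(1,nl):
        if st[k,4]>30:
            p=B[L==k];print(n,cv2.minAreaRect(p.astype(np.float32)),p.min(0).round(),p.max(0).round(),st[k],np.median(z[L==k]))
    if n!="scene":save(f,n+"2.png")
E
```

```text
5.825 [ 0.4568585  -0.04670953  0.41145629] [0.38955177 0.20287821 0.85649646] [-143.7179746     1.07908291]
scene ridge [23.31273599  6.24425061] 275 [16.31517909 28.66472974] 0.10705055911204597
scene ((-73.98844909667969, -59.3570671081543), (83.42435455322266, 34.53620147705078), 2.7270383834838867) [-116.  -78.] [-32. -43.] [285 157  29  16 223] 0.06410731387693182
scene ((-73.69282531738281, 64.96051025390625), (83.82355499267578, 23.481006622314453), 1.870500922203064) [-116.   54.] [-32.  78.] [314 183  29  18 220] 0.06404727117235556
side ridge [18.95376632  5.44714925] 313 [13.68412922 27.7007436 ] 0.10930221387210727
side ((-74.99288940429688, -62.91892623901367), (33.04631805419922, 82.10248565673828), 79.73580932617188) [-117.  -76.] [-33. -41.] [367 185  27  23 284] 0.06569782512952284
side ((-75.96595764160156, 67.847900390625), (27.297067642211914, 84.64839935302734), 86.2700424194336) [-118.   52.] [-34.  80.] [327 207  27  26 279] 0.06585671612212385
wrist ridge [18.72701746  2.58879153] 269 [14.23883932 25.91556043] 0.10738978854179351
wrist ((-88.22137451171875, -64.00704956054688), (33.1507453918457, 57.4138069152832), 77.2294692993164) [-117.  -78.] [-57. -45.] [ 235  198   34   56 1334] 0.066238059818023
wrist ((-87.71927642822266, 64.58998107910156), (18.465145111083984, 60.94215393066406), 89.95243072509766) [-118.   55.] [-57.  74.] [ 366  198   22   56 1068] 0.06621083118899052
```

View pics/wrist2.png

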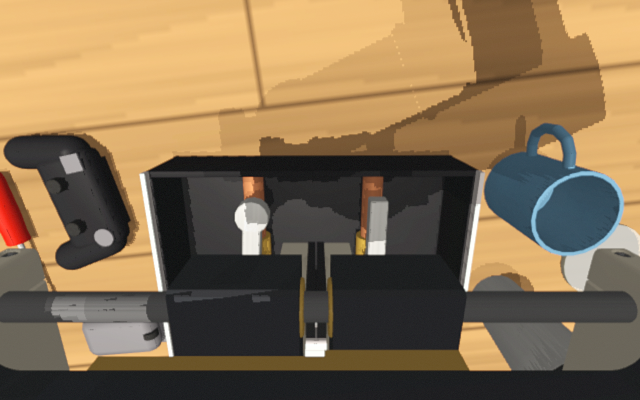

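The wrist view shows the disc handle on the right at (252,217) and the plain one at (377,225), both pointing to the front. The cover sits at its stop, with its ridge at about box x +20. Moving to the right of the disc.

```bash
python3 - <<'E'
from h import *
print(shift(-113,-112,.2),shift(-113,-112,.052))
E
```

```text
(array([-113.3,   29.3,   30.7]), array([ 0.1, -0. ,  0. ])) (array([-113.4,   29.2,  178.7]), array([ 0.1, -0. ,  0. ]))
```

Request:
drive_tool --pt "-40 10 0 0 0 0 1" --pt "-80 20 0 0 0 0 1" --pt "-113 29 10 0 0 0 1" --pt "-113 29 50 0 0 0 1" --pt "-113 29 90 0 0 0 1" --pt "-113 29 120 0 0 0 1" --pt "-113 29 120 0 0 0 1" --pt "-113 29 120 0 0 0 1"

```text
t: 6.98
eef_pos: [0.4745, -0.1624, 0.2891]
ee_rot: [3.142, 0.001, 1.457]
force: [0.4, -0.0, 0.6]
width: 0.0005
```

```bash
python3 - <<'E'
from h import *
s=get_state();print(s["t"],s["eef_pos"],s["force"],tobox(s["eef_pos"]))
print(shift(-113,-112,.052))
E
```

```text
6.975 [ 0.47453381 -0.16238472  0.28907904] [ 0.35938051 -0.03911936  0.56233228] [-112.86442885 -111.7979501 ]
(array([-0.2, -0.1, 59.1]), array([0. , 0. , 0.1]))
```

Request:
drive_tool --pt "0 0 20 0 0 0 1" --pt "0 0 40 0 0 0 1" --pt "0 0 52 0 0 0 1" --pt "0 0 59 0 0 0 1" --pt "0 0 59 0 0 0 1"

```text
t: 7.6
eef_pos: [0.4739, -0.1622, 0.2298]
ee_rot: [3.142, 0.0, 1.456]
force: [-0.2, 0.2, 0.1]
width: 0.0005
```

```bash
python3 - <<'E'
from h import *
s=get_state();print(s["t"],s["eef_pos"],s["force"],tobox(s["eef_pos"]))
for p in((-116,-103),(-116,-88),(-116,-70),(-110,-56),(-100,-42),(-87,-31),(-78,-27),(-72,-25)):print(p,shift(*p,.052)[0])
E
```

```text
7.6 [ 0.47387722 -0.162217    0.22982306] [-0.22758486  0.22805403  0.07307064] [-113.53595263 -111.70680325]
(-116, -103) [ 8.7 -2.5 -0.2]
(-116, -88) [23.7 -2.4 -0.2]
(-116, -70) [41.7 -2.4 -0.2]
(-110, -56) [55.7  3.6 -0.2]
(-100, -42) [69.7 13.6 -0.2]
(-87, -31) [80.7 26.6 -0.2]
(-78, -27) [84.7 35.6 -0.2]
(-72, -25) [86.7 41.6 -0.2]
```

Request:
drive_tool --pt "9 -2 0 0 0 0 1" --pt "18 -2 0 0 0 0 1" --pt "30 -2 0 0 0 0 1" --pt "42 -2 0 0 0 0 1" --pt "50 0 0 0 0 0 1" --pt "58 5 0 0 0 0 1" --pt "65 10 0 0 0 0 1" --pt "71 15 0 0 0 0 1" --pt "77 21 0 0 0 0 1" --pt "81 27 0 0 0 0 1" --pt "84 33 0 0 0 0 1" --pt "84 33 0 0 0 0 1"

```text
t: 9.1
eef_pos: [0.517, -0.0821, 0.2296]
ee_rot: [3.141, -0.0, 1.457]
force: [-1.3, 0.8, 0.2]
width: 0.0006
```

```bash
python3 - <<'E'
from h import *
s=get_state();print(s["t"],s["eef_pos"],s["force"],tobox(s["eef_pos"]))
f=grab_frame("side");save(f,"s3.png",(240,120,440,270),4)
E
```

```text
9.1 [ 0.51697165 -0.08214185  0.22957097] [-1.28967049  0.82171865  0.21304997] [-79.93072565 -27.2091809 ]
```

View pics/s3.png

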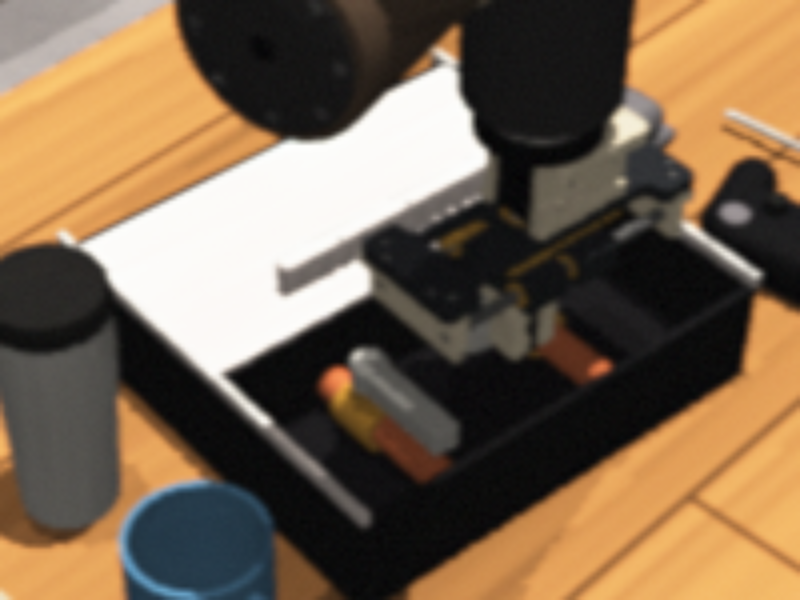

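The side crop shows the plain handle at (405,400) unmoved, and the finger at (520,330) pushing the disc handle, which is hidden behind it. Pushing on towards the stop.

Request:
drive_tool --pt "2 3 0 0 0 0 1" --pt "3 6 0 0 0 0 1" --pt "3 8 0 0 0 0 1" --pt "3 10 0 0 0 0 1" --pt "3 10 0 0 0 0 1"

```text
t: 9.78
eef_pos: [0.5248, -0.0805, 0.2294]
ee_rot: [-3.138, 0.0, 1.456]
force: [-9.5, 5.2, 6.1]
width: 0.0007
```

Request:
drive_tool --pt "0 2 0 0 0 0 1" --pt "0 3 0 0 0 0 1" --pt "0 3 0 0 0 0 1" --pt "0 3 0 0 0 0 1"

```text
t: 10.28
eef_pos: [0.5258, -0.0808, 0.2289]
ee_rot: [-3.133, 0.001, 1.455]
force: [-17.5, 8.7, 12.8]
width: 0.0007
```

At the stop: force is rising and there is little motion. Backing straight off to the front, then up.

Request:
drive_tool --pt "0 -8 0 0 0 0 1" --pt "0 -18 0 0 0 0 1" --pt "0 -28 0 0 0 0 1" --pt "0 -28 0 0 0 0 1" --pt "0 -28 -40 0 0 0 1" --pt "0 -28 -80 0 0 0 1" --pt "0 -28 -130 0 0 0 1" --pt "0 -40 -180 0 0 0 1" --pt "0 -60 -190 0 0 0 1" --pt "0 -60 -190 0 0 0 1"

```text
t: 11.52
eef_pos: [0.4691, -0.0742, 0.4213]
ee_rot: [3.138, -0.001, 1.457]
force: [0.6, -0.4, -0.6]
width: 0.0002
```

```bash
python3 - <<'E'
from h import *
s=get_state();print(s["t"],s["eef_pos"],s["force"],tobox(s["eef_pos"]))
for n in("scene","side","wrist"):
    f=grab_frame(n);W=cloud(f);B=tobox(W);z=W[...,2]
    m=(z>.098)&(z<.114)&(abs(B[...,0])<60)&(abs(B[...,1])<95);p=B[m]
    if len(p):print(n,"ridge",p.mean(0),np.percentile(z[m],98))
    m=(z>.056)&(z<.072)&(B[...,0]<-15)&(B[...,0]>-140)&(abs(B[...,1])<142)
    nl,L,st,_=cv2.connectedComponentsWithStats(m.astype(np.uint8))
    for k in range(1,nl):
        if st[k,4]>30:
            p=B[L==k];print(n,cv2.minAreaRect(p.astype(np.float32)),p.min(0).round(),p.max(0).round())
    save(f,n+"4.png")
    if n=="side":save(f,"s4.png",(180,110,500,310),2.5)
E
```

```text
11.525 [ 0.46913502 -0.07421257  0.42126178] [ 0.62552831 -0.44008831 -0.58840213] [-128.36169435  -24.83065337]
scene ridge [23.34094857  6.32116159] 0.10708986780041221
scene ((-46.08806610107422, -33.16896057128906), (85.68695831298828, 33.69049835205078), 84.20674896240234) [-61. -76.] [-27.  10.]
scene ((-74.9001693725586, 65.30000305175781), (87.00945281982422, 25.03546142578125), 1.9680858850479126) [-119.   54.] [-31.  79.]
side ridge [18.90972726  4.80075795] 0.1098788939882701
side ((-42.90452194213867, -33.392173767089844), (33.5654296875, 85.52259063720703), 5.029301643371582) [-62. -76.] [-28.   9.]
side ((-75.48988342285156, 67.7088851928711), (24.38784408569336, 84.26407623291016), 87.30718994140625) [-118.   54.] [-34.  78.]
wrist ridge [ 19.64329357 -23.60758502] 0.10757673670187338
wrist ((-79.53909301757812, 63.004920959472656), (77.22608184814453, 23.363323211669922), 1.9901646375656128) [-118.   53.] [-41.  76.]
wrist ((-47.41490173339844, -36.04894256591797), (24.72020721435547, 82.03938293457031), 5.360774517059326) [-63. -77.] [-36.   5.]
```

View pics/s4.png

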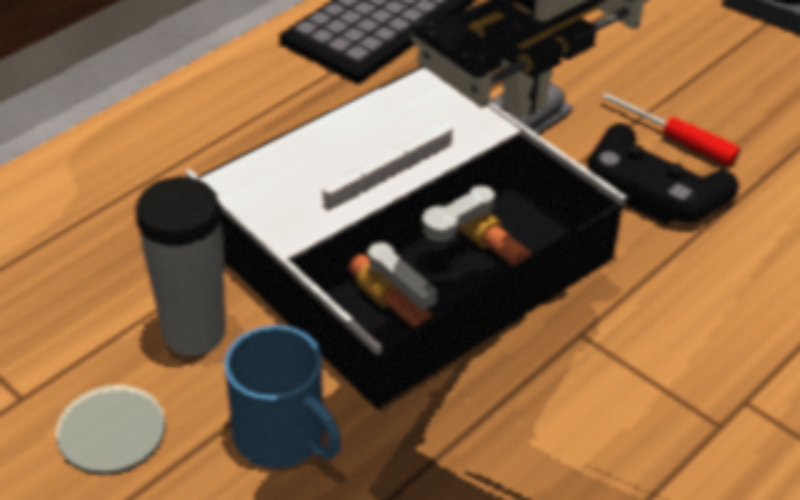

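The side view shows the cover back, the disc handle turned to the left with its disc at (438,222), and the plain handle, mug, tumbler and coaster undisturbed. One finer check of the angle.

```bash
python3 - <<'E'
from h import *
for n in("scene","side","wrist"):
    f=grab_frame(n);W=cloud(f);B=tobox(W);z=W[...,2]
    m=(z>.060)&(z<.072)&(B[...,0]<-15)&(B[...,0]>-80)&(B[...,1]>-90)&(B[...,1]<20)
    p=B[m]
    mid=lambda q:(q[:,0].min()+q[:,0].max())/2
    # centreline by y bins
    ys=np.arange(-72,0,6);c=[(y,round(mid(p[abs(p[:,1]-y)<3]),1),(abs(p[:,1]-y)<3).sum()) for y in ys if (abs(p[:,1]-y)<3).sum()>3]
    a=np.array(c);k=np.polyfit(a[:,0],a[:,1],1)[0];print(n,len(p),[(int(y),float(x)) for y,x,_ in c],"tilt deg",np.degrees(np.arctan(k)))
E
```

```text
scene 204 [(-72, -44.4), (-66, -43.6), (-60, -42.7), (-54, -42.1), (-48, -43.9), (-42, -43.1), (-36, -44.0), (-30, -42.6), (-24, -43.1), (-18, -43.7), (-12, -43.1), (-6, -43.1)] tilt deg 0.32721010193403616
side 247 [(-72, -42.1), (-66, -44.3), (-60, -46.6), (-54, -46.7), (-48, -44.6), (-42, -46.5), (-36, -45.7), (-30, -44.6), (-24, -45.1), (-18, -45.5), (-12, -43.2), (-6, -45.7)] tilt deg -0.44072807276097536
wrist 478 [(-72, -48.9), (-66, -49.7), (-60, -49.7), (-54, -53.9), (-48, -53.9), (-42, -54.1), (-36, -54.3), (-30, -53.9), (-24, -47.5), (-18, -58.5), (-12, -58.6), (-6, -58.5)] tilt deg -7.157889457218151
```

```bash
python3 -c "
from station import *
print(get_state()['qd'].round(3)); print(job_done())"
```

```text
[-0.    -0.002  0.001 -0.    -0.002 -0.   ]
the job is handed in; nothing more can be done
None
```

I pushed the cover back by its ridge until it met its stop, then backed off before rising. After that I pushed the disc-ended handle (the right-hand valve) a quarter turn clockwise to its stop. The job was handed in at about 11.7 s; `job_done()` gives no verdict.

**Last checks:**
- **Cover:** the ridge is at about box x +19 to +23 mm, where the full 140 mm of travel would put it at +21. Its top is at 107–110 mm, so the cover lies flat.
- **Disc handle:** the scene and side cameras both put it within 0.5° of a full quarter turn. The wrist camera gave a 7° tilt; I discounted that because the gripper hides part of the handle in that view.
- **Plain handle:** it matches its first measurement to within a few mm.
- **Loose things:** they look unmoved in the last side view. I did not measure their positions again, and the mouse was partly hidden.
- **Robot:** the arm was still and clear of everything, with force readings close to zero.

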